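# Fit the drain plate, then lift the dropper bottle in the tongs and hold it over the dish

## Robot

A 6-joint arm with a two-finger parallel gripper is mounted at the origin on the work surface. World frame = base frame: x ahead of the robot, y to its left, z up, the work surface at z = 0. Lengths are in m, angles in rad, forces in N, time in s.
With the tool pointing down it reaches from about 0.35 to 0.775 m from the base axis. Payload 5.5 kg.
Tool frame: the origin (TCP) lies midway between the tips of the shut fingers; the grasp point (between the pads) lies 19 mm behind it; z points along the fingers, y is the line along which they close (so a half turn about z gives the same grasp; the last joint's range is limited). The gripper opens to 85 mm and grips with 20 to 120 N. Pads are 22 mm wide; open, the fingers measure 114 mm over their backs; the gripper's body (76 mm by 85 mm) begins 54 mm behind the grasp point. The pads swing forward as they close: fully open they stand 13 mm farther back than shut.
Start: joints at [1.027, 0.313, 0.046, 1.304, 0, 1.431], TCP at [0.226, 0.529, 0.231] pointing down, gripper open.
Joint ranges: [-2.76, 2.76], [-0.86, 1.69], [-1.03, 1.26], [-2.2, 2.34], [-1.47, 1.5], [-3.14, 3.14]. Speed limits (rad/s): [2.57, 2.57, 3.14, 3.14, 3.14, 3.14].

## Interface

Orientations are given as a unit quaternion [w, x, y, z].
In Python, from workcell import telemetry, imaging, env gives the robot as it stands. The module is installed in compiled form; this text tells all that it offers.
- The arm moves only by the tool step_arm, never from a script. Its argument "moves" is a list of rows, each a list of 3 entries, a list of its own where there are three numbers: the shift along the tool's x, y, z in mm, then the turn, a rotation vector about the tool's x, y, z in rad, then the finger opening in mm, from 0 to 85.4. A call has 1 to 8 rows; each row is the pose to reach, as a shift and turn from the pose commanded when the call began, along the tool's axes at that moment; what a row does not reach only later rows make up. A row lasts 1/12 s, in which the tool goes at most 41.7 mm and 7.16 degrees, less where a joint would pass 70% of its speed; a pose out of reach is approached as far as the arm can. A call with a gripper value outside its range is refused whole. The fingers move at their own pace and stop on an object; "grip_force" is the grip in N (left out, the last holds). Time passes only in rows, so rows that repeat a pose let the fingers close. It gives the time, the measured TCP pose, the force, the opening and the grip force at its end, in the units of the state.
- telemetry.get_state(): the state, without advancing time (a new reading comes with each control period).
- imaging.read_camera(name): name is "scene" or "top" or "wrist"; returns the picture (420x560x3 uint8, red, green, blue); there is no depth.
- imaging.camera_params(name): a dict with "camera_matrix" (3x3 intrinsics, pixels), "pose" (4x4, takes a point from camera to world coordinates). Camera axes: x right, y up, looking along -z (the intrinsics and any distortion apply to the point x, -y, -z); pixel columns grow to the right and rows downward; lengths in m; the calibration is good to about 2 mm. The wrist camera is an equidistant fisheye: a pixel r from the principal point sees the ray r / f radians off the axis. A picture is of the moment at which its call begins: read the wrist's pose just before it. camera_params takes no time and is no camera call; for the wrist camera it gives the pose at the moment of the call.
- env.hand_in(): hands the job in; it is judged then, once.
The state is a dict: "clock": time; "joint_pos": joint angles; "qvel": joint speeds; "tau": joint torques, N m; "tcp_pos": TCP position; "orientation": TCP orientation; "wrist_force": force on the tool from outside, world axes, zero at the start; "ft_torque": the same for the moment, N m; "finger_gap": finger opening in m; "grip_force": force on a finger pad.
Only numpy, scipy, OpenCV 4.12 (cv2) and the standard library are available. Lean on these libraries where they do the work, as an engineer would, in place of code of your own. Each camera call takes 0.05 s, during which the arm holds its last target. There are 200 camera calls.

## Task

The little clear-glass eyedropper bottle is freshly cleaned and the robot's own fingers must not touch it. First set the slotted drain plate with the blue handle into the pocket of the white draining dish, flat and square, lowering rather than dropping it, and let go; then take the sprung steel tongs from their wooden rest, close their jaws on the bottle and lift it. Finish still holding the bottle in the tongs, upright and still, over the middle of the drain plate with its base about 10 cm above the plate, and leave the amber vials, tweezers, scoop and round organizer where they are.

Things in the scene. Friction and masses are not known exactly. Their poses are not given: they have to be found in the camera images.
- plate_handle (a point): Loose drain plate: slotted steel, 100 (x) x 70 (y) x 8 mm, 110 g, flat on the ledge at the start. On top a blue bow handle: bar along x, 50 mm long, 10 mm wide (y), from 24 to 34 mm above the plate's underside, on two 8 mm legs 42 mm apart. This point: plate's centre, 26 mm above its underside (grip height); axes are the plate's.
- plate_base (a point): The centre of the drain plate's underside (same axes as the plate).
- dish_pocket (a point): Fixed white ceramic draining dish, 143 x 113 x 25 mm. Pocket 105 (x) x 75 (y) mm. This point: pocket's centre, on the level of its inner carrying ledge, 12 mm above the work surface, 13 mm below the rim; x is the long side. A bevel 5 mm high and wide leads in. Seated, the plate's underside is at this point and its top level with the bevel's foot, 20 mm above the work surface.
- rest: Fixed wooden tongs rest, origin under the grips of the tongs as they lie: foot 150 (x) x 84 (y) x 6 mm, two cross ribs 26 mm high (34 mm at their ends), 10 mm thick, 58 mm behind and 52 mm ahead (x) of the origin. Between the ribs the tongs are free from both sides and below.
- tongs_grip (a point): Loose sprung steel tongs, 95 g, 196 mm long, level on the rest. This point: midway between the two black rubber hand grips, half-way up the 14 mm high arms; x points to the jaws, y is the squeezing line. Grips 50 mm long, 16 mm high; outer faces 53 mm apart when open, 40 mm with the bottle in the jaws. Bow end 98 mm behind; the arms hinge there, 80 mm behind this point.
- tongs_jaw (a point): Midpoint between the two jaw pads, 85 mm ahead of the grip point, same level. Pads flat and upright, 28 mm long (x), 20 mm high. Gap 50 mm open, 38 mm with the hand grips squeezed to 47 mm, 24 mm (pads parallel) with the grips at 40 mm, 14 mm at the stop. Open, 58 mm across over the outsides. About half of the squeeze beyond the spring's push reaches the jaws.
- tongs_left (a joint): Squeeze of each arm of the tongs, rad (both move alike): 0 open, 0.08 with the jaws 24 mm apart, 0.11 at the stop. They spring open by themselves: at the hand grips they push out with about 4 N open, 5 N squeezed to 47 mm, 7 N at 40 mm, enough for them to hang in a gripper held at 47 mm.
- bottle_glass (a point): Loose eyedropper bottle, clear glass, black collar and bulb, empty, about 40 g, on the ledge. Glass 24 mm in diameter, straight to 43 mm up; collar 17 mm across, 49 to 62 mm; bulb 12 mm across, top at 82 mm. This point: on its axis, 26 mm above its base, where the jaws take it; z up. It and the vials stand in a row about 130 mm apart, in any order.
- vial_a_mid (a point): First amber vial with a white cap, loose, 27 mm in diameter, 57 mm high; this point is on its axis 28 mm above its base. To be left alone.
- vial_b_mid (a point): Second amber vial, like the first. To be left alone.
- organizer: Round organizer with six blue-lidded pods, loose, 120 mm across, 31 mm high (one open lid stands to 65 mm); origin under its centre. To be left alone.
- scoop: Yellow plastic measuring scoop, loose: bowl 42 mm across, 22 mm high, handle to its -x, reaching 105 mm from the bowl's centre; origin under the bowl's centre. To be left alone.
- tweezers: Small steel tweezers, loose, 98 mm long (x), 16 mm wide, 8 mm high; origin under it, 5 mm from the middle. To be left alone.
Mind the look-alikes: they are no part of the job. Leave any red look-alike of the part that bears tongs_grip alone.

How it is judged:
On the way, in this order (a step that is already met when the one before it is completed fails the run):
1. the drain plate sits flat and square in the dish's pocket and is let go (z of plate_base in the frame of dish_pocket between -0.002 and 0.002 m and horizontal distance between plate_base and dish_pocket below 0.005 m and angle between the x axis of plate_base and the x axis of dish_pocket, either way round below 0.08 rad and angle between plate_base's own z axis and vertical below 0.03 rad and contact force between the fingers and plate below 0.05 N), for 0.3 s.
2. the gripper holds the tongs, lifted off their rest (height (world z) of tongs_grip above 0.055 m and contact force between the fingers and tongs above 1 N), for 0.2 s.
3. the tongs' jaws hold the bottle, lifted off the ledge (height (world z) of bottle_glass above 0.056 m and contact force between tongs and bottle above 1 N and distance between tongs_jaw and bottle_glass below 0.03 m), for 0.2 s.
At the end, for the whole second after the job is handed in: Bottle held only by the tongs' jaws (over 1 N), tongs by the gripper (over 2 N); bottle upright within 0.2 rad, still, within 30 mm of the plate's middle, base 50 to 150 mm above the plate; plate seated within 2 mm in height, 5 mm, 0.08 rad; bystanders within 20 mm of their start (horizontal distance between bottle_glass and plate_base below 0.03 m and height (world z) of bottle_glass between 0.096 and 0.196 m and angle between bottle_glass's own z axis and vertical below 0.2 rad and linear speed of bottle below 0.02 m/s and contact force between tongs and bottle above 1 N and distance between tongs_jaw and bottle_glass below 0.03 m and contact force between the fingers and tongs above 2 N and contact force between each of the arm, the fingers and bottle below 0.1 N and contact force between each of plate, dish and bottle below 0.05 N and contact force between each of dish, plate and tongs below 0.05 N and z of plate_base in the frame of dish_pocket between -0.002 and 0.002 m and horizontal distance between plate_base and dish_pocket below 0.005 m and angle between the x axis of plate_base and the x axis of dish_pocket, either way round below 0.08 rad and angle between plate_base's own z axis and vertical below 0.03 rad and distance of each of vial_a_mid, vial_b_mid, organizer, scoop, tweezers from where it was at the start of the episode below 0.02 m); the arm keeps its last pose, push and grip.
It fails at once if the robot touches the clean bottle itself (contact force between any of the fingers, the arm and bottle above 0.3 N).
It fails at once if the drain plate is dropped (falls free by more than about 13 mm) (linear speed of plate above 0.5 m/s and contact force between the fingers and plate below 0.05 N).
It fails at once if the bottle is knocked over (angle between bottle_glass's own z axis and vertical above 0.6 rad).
It fails at once if a bystander is moved by more than 20 mm or a vial is tipped (distance of any of vial_a_mid, vial_b_mid, organizer, scoop, tweezers from where it was at the start of the episode above 0.02 m or angle between any of vial_a_mid, vial_b_mid's own z axis and vertical above 0.5 rad).
It also fails if it takes over 61 s, if anything falls off the work surface, if the arm or the gripper's body presses on something with over 40 N, if the wrist force passes 120 N, or if a joint passes its speed limit or range.

## Working session

There is one attempt and no reset: what is moved stays moved. The work goes in short steps, Python scripts to look and compute and a tool call to move; the robot and the scene stay as the last step left them, time stands still between calls to the robot, and variables do not carry over. Pictures are saved under pics/ and viewed, at most 10 in all, crops included, and the job is handed in when it is done.

Besides the shell and the picture viewer there is one more tool, called after "Call:" as name([rows], argument=value, ...), one row to a line, values as JSON. step_arm: Moves the arm, as the interface text tells. Its arguments: {"type":"object","properties":{"moves":{"type":"array"},"grip_force":{"type":"number"}},"required":["moves"]}

```bash
mkdir -p pics; cat > h.py <<'E'
import numpy as np, cv2
from scipy.spatial.transform import Rotation as R
from workcell import telemetry, imaging, env
def snap(n,f):
    P=imaging.camera_params(n); im=imaging.read_camera(n); cv2.imwrite('pics/'+f,im[:,:,::-1]); 
    np.savez('pics/'+f+'.npz',K=P['camera_matrix'],T=P['pose'],im=im); return im,P
def ray(f,u,v,wrist=False):
    d=np.load('pics/'+f+'.npz'); K,T=d['K'],d['T']
    x=np.array([(u-K[0,2])/K[0,0],(v-K[1,2])/K[1,1]])
    if wrist:
        th=np.hypot(*x); s=np.sin(th)/max(th,1e-9); r=np.array([x[0]*s,-x[1]*s,-np.cos(th)])
    else: r=np.array([x[0],-x[1],-1.])
    return T[:3,3],T[:3,:3]@r
def px2w(f,u,v,z,wrist=False):
    o,r=ray(f,u,v,wrist); return o+r*(z-o[2])/r[2]
def w2px(f,p,wrist=False):
    d=np.load('pics/'+f+'.npz'); K,T=d['K'],d['T']
    c=T[:3,:3].T@(np.array(p)-T[:3,3]); q=np.array([c[0],-c[1],-c[2]])
    n=np.hypot(q[0],q[1]); 
    xy=q[:2]/n*np.arctan2(n,q[2]) if wrist else q[:2]/q[2]
    return xy*[K[0,0],K[1,1]]+K[:2,2]
E
python3 - <<'E'
from h import *
for n in('top','scene'):
    im,P=snap(n,n+'0.png'); print(n,P['camera_matrix'].round(1).tolist(),P['pose'].round(3).tolist())
a=cv2.imread('pics/top0.png');cv2.imwrite('pics/top0v.png',cv2.resize(a,(800,600),interpolation=cv2.INTER_CUBIC))
print(telemetry.get_state())
E
```

```text
top [[380.9, 0.0, 278.1], [0.0, 380.9, 213.5], [0.0, 0.0, 1.0]] [[-0.024, 0.983, -0.183, 0.372], [-1.0, -0.022, 0.014, -0.02], [0.01, 0.183, 0.983, 1.025], [0.0, 0.0, 0.0, 1.0]]
scene [[411.4, 0.0, 280.9], [0.0, 411.4, 212.4], [0.0, 0.0, 1.0]] [[-0.519, -0.589, 0.619, 1.101], [0.855, -0.345, 0.388, 0.322], [-0.015, 0.731, 0.683, 0.659], [0.0, 0.0, 0.0, 1.0]]
{'clock': 0.1, 'joint_pos': array([ 1.02741613e+00,  3.13945926e-01,  4.50815521e-02,  1.30362600e+00,
       -6.86552385e-06,  1.43120583e+00]), 'qvel': array([-0.00022163, -0.00250444,  0.00430016, -0.00012876,  0.00192898,
       -0.00018448]), 'tau': array([ 3.00228879e-03, -4.81725848e+01,  2.99243850e+01,  1.27458092e-02,
       -9.43918599e-05,  3.91422770e-05]), 'tcp_pos': array([0.22568022, 0.52834713, 0.23048181]), 'orientation': array([-2.80421838e-04,  2.00525977e-01,  9.79688019e-01, -7.99262214e-04]), 'wrist_force': array([ 0.15718184, -0.74874108, -0.13712586]), 'ft_torque': array([-0.03414137,  0.02355487, -0.02814712]), 'grip_force': 0.0, 'finger_gap': 0.08495174160358493}
```

View pics/top0v.png

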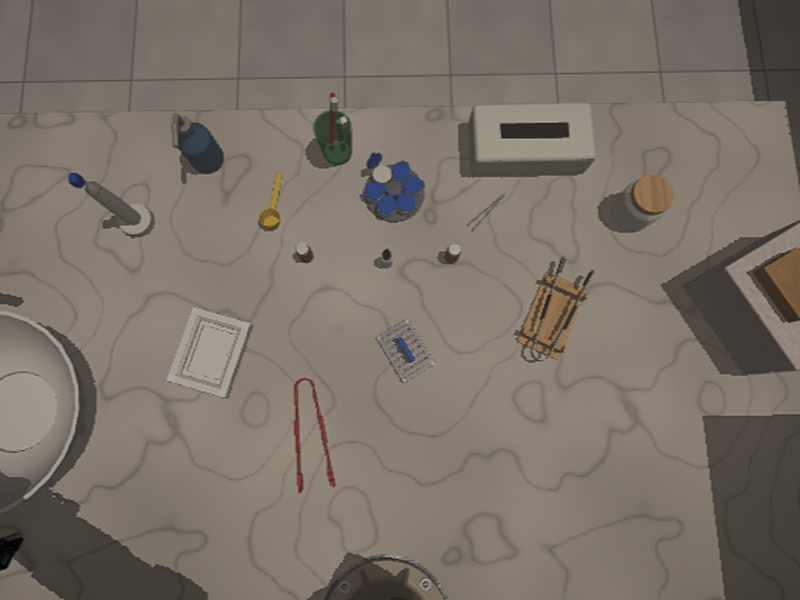

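View pics/scene0.png

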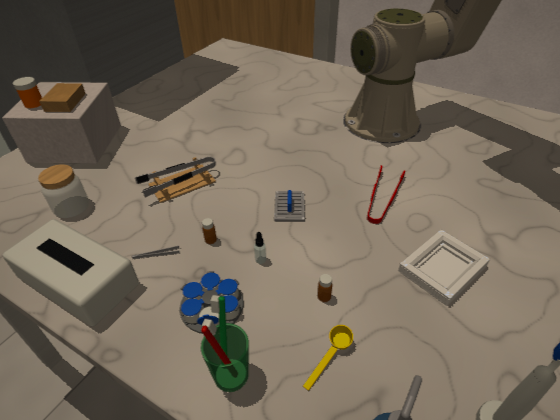

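The top view (800 px scale) shows the plate at (405,350), the dish at (208,352), the steel tongs on the wooden rest at (555,310), and the bottle at (386,257) between vials at (304,253) and (454,253).
What could be taken for the tongs: red tongs at (313,435), tweezers at (487,212) and the steel tongs at (555,310). I choose the steel pair on the rest. What could be taken for the bottle: the two white-capped amber vials, and the choice is the black-bulbed one at (386,257). I'll check these in a close crop.

```bash
python3 - <<'E'
import cv2,numpy as np
a=cv2.imread('pics/top0.png')
def c(x,y,w,h,s): return cv2.resize(a[y:y+h,x:x+w],None,fx=s,fy=s,interpolation=cv2.INTER_CUBIC)
m=np.zeros((600,800,3),np.uint8)
m[:300,:400]=c(105,205,80,60,5)      # dish
m[:300,400:]=c(245,212,80,60,5)      # plate
m[300:,:400]=c(345,175,100,75,4)     # tongs
m[300:,400:]=c(250,160,80,60,5)      # bottle
cv2.imwrite('pics/m0.png',m)
E
```

```text
(no output)
```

View pics/m0.png

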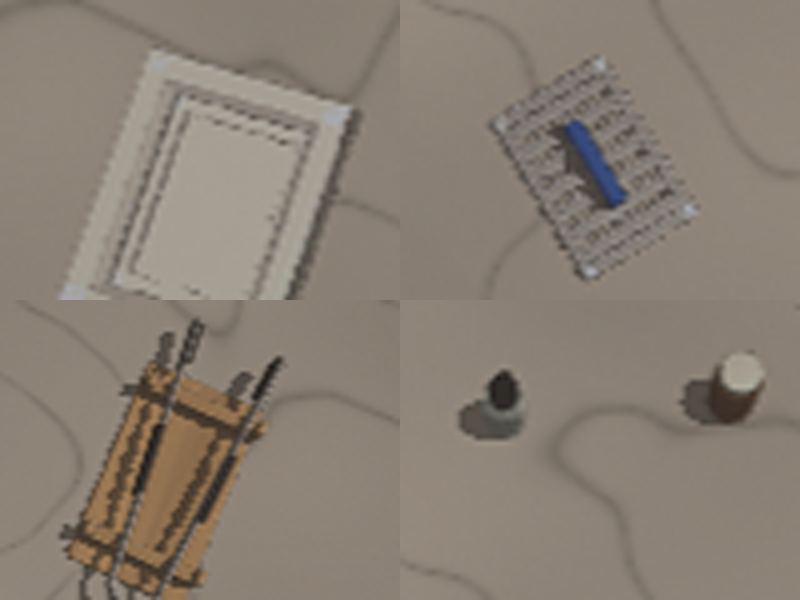

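```bash
python3 - <<'E'
from h import *
f='top0.png'
g=lambda L,z:np.array([px2w(f,u,v,z)[:2] for u,v in L])
p=g([(245+(u-400)/5,212+v/5) for u,v in[(600,62),(497,125),(590,273),(690,210)]],.008)
print('plate',p.round(3).tolist(),p.mean(0),[np.linalg.norm(p[i]-p[i-1]).round(4) for i in range(4)],np.degrees(np.arctan2(*(p[1]-p[2]+p[0]-p[3])[::-1])))
im=cv2.imread('pics/'+f).astype(int); m=((im[:,:,0]-im[:,:,2])>60).astype(np.uint8); m[:225]=0;m[265:]=0;m[:,:250]=0;m[:,320:]=0
ys,xs=np.nonzero(m); q=g(list(zip(xs,ys)),.034); r=cv2.fitLine(q.astype(np.float32)*1000,2,0,.01,.01).ravel();print('handle',q.mean(0),np.degrees(np.arctan2(r[1],r[0])),len(xs))
d=g([(135.6,215.4),(176,226),(159.6,277.9),(117.5,264.5)],.025)
print('dish',d.round(3).tolist(),d.mean(0),[np.linalg.norm(d[i]-d[i-1]).round(4) for i in range(4)],np.degrees(np.arctan2(*(d[0]-d[3]+d[1]-d[2])[::-1])))
t=g([(381.75,215),(399.25,222.5)],.041); print('grips',t,t.mean(0),np.linalg.norm(t[0]-t[1]),'perp',np.degrees(np.arctan2(*(t[0]-t[1])[::-1]))-90)
j=g([(393.7,180.5),(414,190)],.04);print('jaw tips',j,j.mean(0), np.degrees(np.arctan2(*(j.mean(0)-t.mean(0))[::-1])))
print('bulb',g([(270.6,174.8)],.08),'base',g([(270.8,184)],.0))
print('cap',g([(318,174.5)],.057))
E
```

```text
plate [[0.531, -0.052], [0.498, 0.004], [0.418, -0.044], [0.45, -0.098]] [ 0.47384425 -0.0475576 ] [np.float64(0.093), np.float64(0.0652), np.float64(0.0932), np.float64(0.063)] 30.217764372877962
handle [ 0.47494202 -0.04675611] 29.315317 32
dish [[0.561, 0.345], [0.53, 0.237], [0.395, 0.276], [0.432, 0.386]] [0.479719   0.31096644] [np.float64(0.1351), np.float64(0.1122), np.float64(0.1402), np.float64(0.1161)] -16.881733306511858
grips [[ 0.54472011 -0.30674027]
 [ 0.52370987 -0.3513249 ]] [ 0.53421499 -0.32903258] 0.04928711228178332 perp -25.231871720024813
jaw tips [[ 0.63813439 -0.3461247 ]
 [ 0.61077535 -0.3984269 ]] [ 0.62445487 -0.3722758 ] -25.603875742444824
bulb [[ 0.64921833 -0.01644875]] base [[ 0.64618902 -0.01616398]]
cap [[ 0.65414829 -0.14143387]]
```

```bash
cat >> h.py <<'E'
def go(x,y,z,xang):
    "print shift (mm) / turn in tool axes to tool-down pose with tool x at xang deg"
    s=telemetry.get_state(); q=s['orientation']; Rt=R.from_quat(np.r_[q[1:],q[0]])
    a=np.radians(xang); X=np.array([np.cos(a),np.sin(a),0]); Z=np.array([0,0,-1.]); G=R.from_matrix(np.c_[X,np.cross(Z,X),Z])
    print('shift',(Rt.inv().apply(np.array([x,y,z])-s['tcp_pos'])*1000).round(1).tolist(),'turn',(Rt.inv()*G).as_rotvec().round(4).tolist())
    print('t',s['clock'],'tcp',s['tcp_pos'].round(4),'xang',np.degrees(np.arctan2(*Rt.as_matrix()[:2,0][::-1])).round(2),'gap',s['finger_gap'].round(4),'F',s['wrist_force'].round(1),s['grip_force'])
E
python3 -c "
from h import *
go(.474,-.047,.15,210)"
```

```text
shift [-454.4, -431.4, 81.1] turn [-0.0015, -0.001, -0.9274]Traceback (most recent call last):
  File "<string>", line 3, in <module>
    go(.474,-.047,.15,210)
    ~~^^^^^^^^^^^^^^^^^^^^
  File "h.py", line 27, in go
    print('t',s['clock'],'tcp',s['tcp_pos'].round(4),'xang',np.degrees(np.arctan2(*Rt.as_matrix()[:2,0][::-1])).round(2),'gap',s['finger_gap'].round(4),'F',s['wrist_force'].round(1),s['grip_force'])
                                                                                                                               ^^^^^^^^^^^^^^^^^^^^^
AttributeError: 'float' object has no attribute 'round'
```

Call:
step_arm([
  [[-227, -216, 40], [0, 0, -0.927], 85],
  [[-227, -216, 40], [0, 0, -0.927], 85],
  [[-227, -216, 40], [0, 0, -0.927], 85],
  [[-227, -216, 40], [0, 0, -0.927], 85],
  [[-227, -216, 40], [0, 0, -0.927], 85],
  [[-227, -216, 40], [0, 0, -0.927], 85],
  [[-227, -216, 40], [0, 0, -0.927], 85],
  [[-227, -216, 40], [0, 0, -0.927], 85],
])

```text
clock: 0.77
tcp_pos: [0.3435, 0.2554, 0.1931]
orientation: [-0.0, -0.245, 0.969, -0.0]
wrist_force: [1.3, 0.7, 1.0]
finger_gap: 0.0848
grip_force: 0.0
```

```bash
sed -i "s/s\['finger_gap'\].round(4)/round(s['finger_gap'],4)/" h.py; python3 -c "
from h import *
go(.474,-.047,.15,210)"
```

```text
shift [28.8, -328.1, 43.1] turn [0.0, -0.0003, -0.0283]
t 0.7667 tcp [0.3435 0.2554 0.1931] xang -151.62 gap 0.0848 F [1.3 0.7 1. ] 0.0
```

Call:
step_arm([
  [[29, -328, 43], [0, 0, 0], 85],
  [[29, -328, 43], [0, 0, 0], 85],
  [[29, -328, 43], [0, 0, 0], 85],
  [[29, -328, 43], [0, 0, 0], 85],
  [[29, -328, 43], [0, 0, 0], 85],
  [[29, -328, 43], [0, 0, 0], 85],
  [[29, -328, 43], [0, 0, 0], 85],
  [[29, -328, 43], [0, 0, 0], 85],
])

```text
clock: 1.43
tcp_pos: [0.4723, -0.0481, 0.1501]
orientation: [-0.0, -0.242, 0.97, 0.0]
wrist_force: [0.7, -0.4, -0.4]
finger_gap: 0.0849
grip_force: 0.0
```

Call:
step_arm([
  [[0, 0, 0], [0, 0, 0], 85],
  [[0, 0, 0], [0, 0, 0], 85],
  [[0, 0, 0], [0, 0, 0], 85],
])

```text
clock: 1.68
tcp_pos: [0.4714, -0.0459, 0.1501]
orientation: [-0.001, -0.242, 0.97, 0.001]
wrist_force: [0.5, 0.8, 0.7]
finger_gap: 0.0848
grip_force: 0.0
```

```bash
python3 -c "
from h import *
im,P=snap('wrist','w1.png'); print(P['camera_matrix'],P['pose'].round(3))
go(.474,-.047,.15,210)"
```

```text
[[325.1922621    0.         277.62480328]
 [  0.         325.1922621  199.80285035]
 [  0.           0.           1.        ]] [[-0.47  -0.846 -0.251  0.408]
 [ 0.883 -0.45  -0.135 -0.08 ]
 [ 0.001 -0.285  0.958  0.293]
 [ 0.     0.     0.     1.   ]]
shift [-1.5, -2.8, 0.3] turn [0.0012, -0.0008, -0.0333]
t 1.7333 tcp [ 0.4714 -0.0452  0.1503] xang -151.91 gap 0.0854 F [-0.4 -0.1  0.2] 0.0
```

View pics/w1.png

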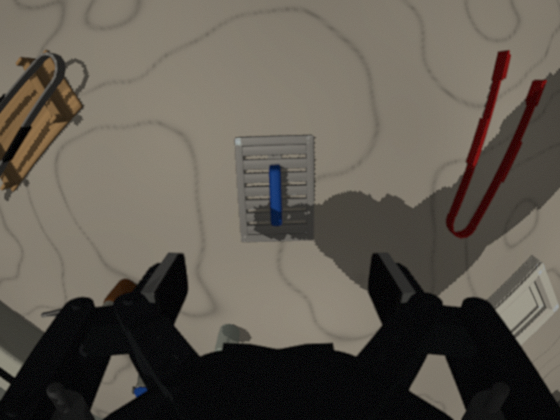

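The wrist view shows the plate with corners (236,137), (314,135), (315,240), (240,242) and the blue bar from (275,165) to (276,224). The red look-alike is on the right and the dish is lower right.

```bash
python3 - <<'E'
from h import *
f='w1.png'
p=np.array([px2w(f,u,v,.008,True)[:2] for u,v in[(235.5,137),(314,135),(315,240.5),(241,242)]])
print(p.mean(0),[np.linalg.norm(p[i]-p[i-1]).round(4) for i in range(4)],np.degrees(np.arctan2(*(p[0]-p[3]+p[1]-p[2])[::-1])))
im=np.load('pics/'+f+'.npz')['im'].astype(int); m=((im[:,:,2]-im[:,:,0])>40); m[:150]=0;m[235:]=0;m[:,:255]=0;m[:,300:]=0
ys,xs=np.nonzero(m); q=np.array([px2w(f,u,v,.03,True)[:2] for u,v in zip(xs,ys)]); r=cv2.minAreaRect((q*1000).astype(np.float32));print('handle',q.mean(0),r,len(xs))
r=cv2.fitLine(q.astype(np.float32)*1000,2,0,.01,.01).ravel();print(np.degrees(np.arctan2(r[1],r[0])))
E
```

```text
[ 0.47585778 -0.04504511] [np.float64(0.1), np.float64(0.069), np.float64(0.1002), np.float64(0.0711)] -150.28891635158385
handle [ 0.47404007 -0.04718536] ((474.9462890625, -46.79022979736328), (50.98518371582031, 9.039812088012695), 29.56890106201172) 602
29.872904
```

```bash
python3 -c "
from h import *
go(.475,-.046,.011,209.8)"
```

```text
shift [-2.9, -2.6, 139.3] turn [0.0012, -0.0008, -0.0298]
t 1.7333 tcp [ 0.4714 -0.0452  0.1503] xang -151.91 gap 0.0854 F [-0.4 -0.1  0.2] 0.0
```

Call:
step_arm([
  [[-3, -2, 40], [0, 0, -0.03], 50],
  [[-3, -2, 75], [0, 0, -0.03], 50],
  [[-3, -2, 100], [0, 0, -0.03], 50],
  [[-3, -2, 120], [0, 0, -0.03], 50],
  [[-3, -2, 130], [0, 0, -0.03], 50],
  [[-3, -2, 138], [0, 0, -0.03], 50],
  [[-3, -2, 138], [0, 0, -0.03], 50],
  [[-3, -2, 138], [0, 0, -0.03], 50],
])

```text
clock: 2.4
tcp_pos: [0.4757, -0.0454, 0.0129]
orientation: [0.0, -0.258, 0.966, 0.0]
wrist_force: [-0.6, 0.3, 0.5]
finger_gap: 0.0501
grip_force: 0.0
```

```bash
python3 -c "
from h import *
go(.475,-.046,.011,209.8)"
```

```text
shift [0.9, -0.2, 1.9] turn [0.0001, 0.0001, 0.0014]
t 2.4 tcp [ 0.4757 -0.0454  0.0129] xang -150.12 gap 0.0501 F [-0.6  0.3  0.5] 0.0
```

Call:
step_arm([
  [[0, 0, 0], [0, 0, 0], 5],
  [[0, 0, 0], [0, 0, 0], 5],
  [[0, 0, 0], [0, 0, 0], 5],
  [[0, 0, 0], [0, 0, 0], 5],
  [[0, 0, 0], [0, 0, 0], 5],
  [[0, 0, 0], [0, 0, 0], 5],
  [[0, 0, 0], [0, 0, 0], 5],
  [[0, 0, 0], [0, 0, 0], 5],
], grip_force=40)

```text
clock: 3.07
tcp_pos: [0.4766, -0.0464, 0.0135]
orientation: [0.001, -0.257, 0.966, -0.0]
wrist_force: [-0.6, 1.1, 6.6]
finger_gap: 0.0093
grip_force: 40.3
```

Call:
step_arm([
  [[0, 0, -5], [0, 0, 0], 5],
  [[0, 0, -15], [0, 0, 0], 5],
  [[0, 0, -40], [0, 0, 0], 5],
  [[0, 0, -70], [0, 0, 0], 5],
  [[0, 0, -90], [0, 0, 0], 5],
  [[0, 0, -100], [0, 0, 0], 5],
  [[0, 0, -100], [0, 0, 0], 5],
  [[0, 0, -100], [0, 0, 0], 5],
])

```text
clock: 3.73
tcp_pos: [0.4757, -0.0464, 0.1123]
orientation: [0.0, -0.257, 0.966, -0.0]
wrist_force: [0.1, 0.0, -2.6]
finger_gap: 0.0092
grip_force: 39.3
```

```bash
python3 -c "
from h import *
go(.480,.311,.14,163)"
```

```text
shift [-181.2, 308.0, -27.7] turn [-0.0001, 0.0004, 0.8165]
t 3.7333 tcp [ 0.4757 -0.0464  0.1123] xang -150.22 gap 0.0092 F [ 0.1  0.  -2.6] 39.32783603668213
```

```bash
python3 -c "
from h import *
go(.56,.286,.15,163)"
```

```text
shift [-238.2, 246.6, -37.7] turn [-0.0001, 0.0004, 0.8165]
t 3.7333 tcp [ 0.4757 -0.0464  0.1123] xang -150.22 gap 0.0092 F [ 0.1  0.  -2.6] 39.32783603668213
```

Call:
step_arm([
  [[-30, 31, -30], [0, 0, 0.1], 5],
  [[-60, 62, -38], [0, 0, 0.2], 5],
  [[-90, 93, -38], [0, 0, 0.3], 5],
  [[-119, 123, -38], [0, 0, 0.41], 5],
  [[-149, 154, -38], [0, 0, 0.51], 5],
  [[-179, 185, -38], [0, 0, 0.61], 5],
  [[-209, 216, -38], [0, 0, 0.71], 5],
  [[-238, 247, -38], [0, 0, 0.816], 5],
])

```text
clock: 4.4
tcp_pos: [0.5539, 0.2686, 0.1479]
orientation: [-0.002, 0.15, 0.989, -0.001]
wrist_force: [1.5, -0.9, -1.5]
finger_gap: 0.0089
grip_force: 39.4
```

Call:
step_arm([
  [[0, 0, 0], [0, 0, 0], 5],
  [[0, 0, 0], [0, 0, 0], 5],
  [[0, 0, 0], [0, 0, 0], 5],
  [[0, 0, 0], [0, 0, 0], 5],
])

```text
clock: 4.73
tcp_pos: [0.554, 0.2656, 0.1492]
orientation: [-0.001, 0.148, 0.989, -0.001]
wrist_force: [-0.2, 0.0, -0.6]
finger_gap: 0.009
grip_force: 39.6
```

```bash
python3 -c "
from h import *
im,P=snap('wrist','w2.png'); print(P['pose'].round(3))
go(.48,.311,.15,163)"
```

```text
[[ 0.292 -0.917 -0.271  0.485]
 [ 0.957  0.279  0.084  0.287]
 [-0.002 -0.284  0.959  0.292]
 [ 0.     0.     0.     1.   ]]
shift [84.4, 21.9, -0.2] turn [-0.0013, -0.0015, -0.0005]
t 4.7833 tcp [0.5543 0.2654 0.1497] xang 162.97 gap 0.0093 F [-0.7 -0.8 -0.8] 39.59383428096771
```

View pics/w2.png

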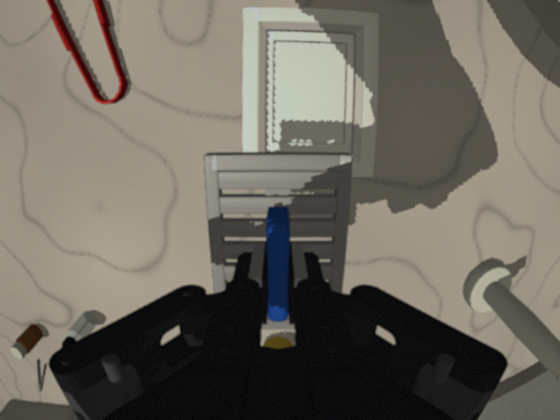

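The held plate's front edge runs from (206,155) to (352,153). The dish's far outer corners are at (244,9) and (378,13), with side edges down to (243,150) and (373,178).

```bash
python3 - <<'E'
from h import *
f='w2.png'; W=lambda u,v,z:px2w(f,u,v,z,True)[:2]
a,b,c,d=W(244,9,.025),W(378,13,.025),W(243,150,.025),W(373,178,.025)
print('dish far w',np.linalg.norm(a-b)); 
def ang(v): return np.degrees(np.arctan2(v[1],v[0]))
print('angles',ang(a-c),ang(b-d),ang(a-b)-90, ang(a-b)+90)
for h in (ang(a-c)/2+ang(b-d)/2,):
    u=np.array([np.cos(np.radians(h)),np.sin(np.radians(h))]); print('centre',(a+b)/2-u*.0715,h)
# pocket inner opening corners (ledge outline) 
for z in(.025,.020):
  e,g=W(266,28,z),W(357,34,z);print('inner',z,np.linalg.norm(e-g),(e+g)/2)
for z in (.138,.144,.148):
  p,q=W(206,155,z),W(352,153,z); s=ang(p-q); print('plate',z,np.linalg.norm(p-q),(p+q)/2,s-90,s+90)
E
```

```text
dish far w 0.11131858798210077
angles 162.4106557047738 162.504398679648 -196.46506456272385 -16.465064562723853
centre [0.48210556 0.31619204] 162.4575271922109
inner 0.025 0.07467072410031775 [0.43206441 0.33184937]
inner 0.02 0.07606793871306983 [0.43106513 0.33269135]
plate 0.138 0.0709294281975269 [0.50712772 0.28066432] -196.11443887435502 -16.114438874355002
plate 0.144 0.06816975723816107 [0.50628503 0.28090504] -196.11443887435507 -16.11443887435506
plate 0.148 0.06632997659858383 [0.50572323 0.28106553] -196.11443887435502 -16.114438874355002
```

```bash
python3 -c "
from h import *
go(.4815,.316,.050,162.5)"
```

```text
shift [84.3, 27.2, 99.8] turn [-0.0013, -0.0015, 0.0082]
t 4.7833 tcp [0.5543 0.2654 0.1497] xang 162.97 gap 0.0093 F [-0.7 -0.8 -0.8] 39.59383428096771
```

Call:
step_arm([
  [[30, 9, 0], [0, 0, 0.008], 5],
  [[60, 18, 0], [0, 0, 0.008], 5],
  [[84, 27, 10], [0, 0, 0.008], 5],
  [[84, 27, 40], [0, 0, 0.008], 5],
  [[84, 27, 70], [0, 0, 0.008], 5],
  [[84, 27, 90], [0, 0, 0.008], 5],
  [[84, 27, 100], [0, 0, 0.008], 5],
  [[84, 27, 100], [0, 0, 0.008], 5],
])

```text
clock: 5.45
tcp_pos: [0.4808, 0.3152, 0.0484]
orientation: [-0.002, 0.152, 0.988, -0.001]
wrist_force: [0.4, -0.6, -1.1]
finger_gap: 0.0092
grip_force: 39.6
```

Call:
step_arm([
  [[0, 0, 0], [0, 0, 0], 5],
  [[0, 0, 0], [0, 0, 0], 5],
  [[0, 0, 0], [0, 0, 0], 5],
])

```text
clock: 5.7
tcp_pos: [0.484, 0.3176, 0.0524]
orientation: [0.001, 0.152, 0.988, 0.001]
wrist_force: [0.3, 1.1, -1.7]
finger_gap: 0.0092
grip_force: 39.6
```

```bash
python3 - <<'E'
from h import *
snap('wrist','w3.png');snap('top','t3.png')
go(.4815,.316,.0255,162.5)
a=cv2.imread('pics/w3.png');b=cv2.imread('pics/t3.png')[205:280,95:195]
m=np.zeros((600,800,3),np.uint8); m[:420,:560]=a; m[420:,:240]=cv2.resize(b,(240,180),interpolation=cv2.INTER_CUBIC); cv2.imwrite('pics/m3.png',m[:,:560])
E
```

```text
shift [1.6, -2.2, 26.5] turn [0.0019, 0.002, 0.0011]
t 5.8 tcp [0.4836 0.3176 0.052 ] xang 162.56 gap 0.0091 F [ 0.3  0.3 -1.3] 39.58611488342285
```

View pics/m3.png

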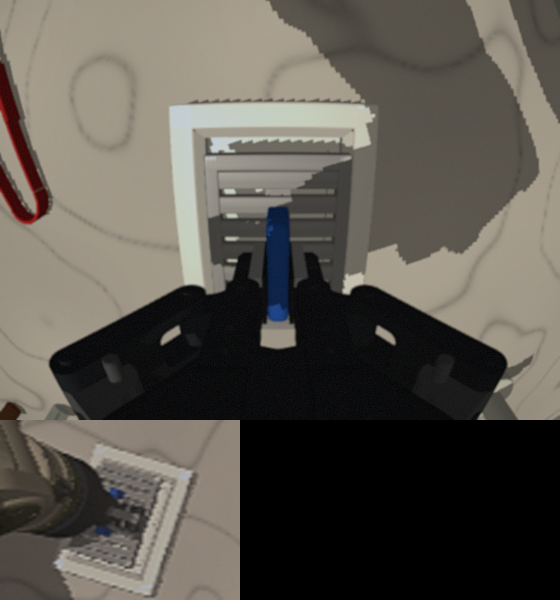

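```bash
python3 - <<'E'
from h import *
f='w3.png'; W=lambda u,v,z:px2w(f,u,v,z,True)[:2]
ang=lambda v:np.degrees(np.arctan2(v[1],v[0]))
u=np.array([np.cos(np.radians(162.6)),np.sin(np.radians(162.6))])
a,b=W(170,106,.025),W(377,104.5,.025); print('outer w',np.linalg.norm(a-b),ang(a-b)+90,'c',(a+b)/2-u*.0715)
print('side',ang(a-W(183,285,.025)))
for z in(.025,.020):
  e,g=W(192,128,z),W(368,127,z); e2,g2=W(205,138,z),W(354,137,z); print('inner rim',z,np.linalg.norm(e-g),(e+g)/2-u*.0575,'foot',np.linalg.norm(e2-g2),(e2+g2)/2-u*.0525)
for z in(.0425,.0465):
  p,q=W(205.5,154.5,z),W(352.5,153,z);print('plate',np.linalg.norm(p-q),ang(p-q)+90,(p+q)/2-u*.05)
E
```

```text
outer w 0.11035722215756714 -17.143037563380815 c [0.48125181 0.3162282 ]
side 161.56401534680745
inner rim 0.025 0.09374955705785137 [0.48084286 0.32019144] foot 0.07920758315500633 [0.48135491 0.31971055]
inner rim 0.02 0.09650518915696939 [0.48116903 0.32014368] foot 0.08153577504716433 [0.48183637 0.31960471]
plate 0.07072366826777358 -16.822526121324543 [0.48473952 0.31822903]
plate 0.06886990194916623 -16.822526121324557 [0.48415894 0.31838184]
```

Call:
step_arm([
  [[2, -2, 4], [0, 0, 0], 5],
  [[2, -2, 8], [0, 0, 0], 5],
  [[2, -2, 11], [0, 0, 0], 5],
  [[2, -2, 14], [0, 0, 0], 5],
  [[2, -2, 17], [0, 0, 0], 5],
  [[2, -2, 20], [0, 0, 0], 5],
  [[2, -2, 22], [0, 0, 0], 5],
  [[2, -2, 22], [0, 0, 0], 5],
])

```text
clock: 6.47
tcp_pos: [0.4796, 0.3158, 0.0279]
orientation: [-0.0, 0.151, 0.988, -0.0]
wrist_force: [0.1, 0.1, -0.7]
finger_gap: 0.0092
grip_force: 39.6
```

```bash
python3 -c "
from h import *
go(.4815,.316,.0255,162.5)"
```

```text
shift [-1.7, 0.8, 2.4] turn [-0.0006, -0.0007, 0.0014]
t 6.4667 tcp [0.4796 0.3158 0.0279] xang 162.58 gap 0.0092 F [ 0.1  0.1 -0.7] 39.61080193519592
```

No contact yet; continue down slowly.

Call:
step_arm([
  [[0, 0, 1], [0, 0, 0], 5],
  [[0, 0, 2], [0, 0, 0], 5],
  [[0, 0, 2.5], [0, 0, 0], 5],
  [[0, 0, 3], [0, 0, 0], 5],
  [[0, 0, 3], [0, 0, 0], 5],
  [[0, 0, 3], [0, 0, 0], 5],
])

```text
clock: 6.97
tcp_pos: [0.48, 0.316, 0.0256]
orientation: [0.0, 0.151, 0.988, 0.0]
wrist_force: [0.7, 0.6, -2.2]
finger_gap: 0.0089
grip_force: 39.6
```

Call:
step_arm([
  [[0, 0, 1], [0, 0, 0], 5],
  [[0, 0, 2], [0, 0, 0], 5],
  [[0, 0, 2], [0, 0, 0], 5],
  [[0, 0, 2], [0, 0, 0], 5],
])

```text
clock: 7.3
tcp_pos: [0.4801, 0.3161, 0.0255]
orientation: [0.001, 0.151, 0.988, 0.0]
wrist_force: [-5.0, -2.0, 12.4]
finger_gap: 0.009
grip_force: 41.3
```

Call:
step_arm([
  [[0, 0, 0], [0, 0, 0], 14],
  [[0, 0, -1], [0, 0, 0], 20],
  [[0, 0, -1], [0, 0, 0], 30],
  [[0, 0, -1], [0, 0, 0], 30],
  [[0, 0, -1], [0, 0, 0], 30],
  [[0, 0, -1], [0, 0, 0], 30],
  [[0, 0, -40], [0, 0, 0], 30],
  [[0, 0, -80], [0, 0, 0], 30],
])

```text
clock: 7.97
tcp_pos: [0.4774, 0.3147, 0.1014]
orientation: [-0.003, 0.152, 0.988, -0.002]
wrist_force: [1.3, 1.0, 0.6]
finger_gap: 0.03
grip_force: 0.0
```

Call:
step_arm([
  [[-80, 0, -50], [0, 0, 0], 60],
  [[-80, 0, -50], [0, 0, 0], 60],
  [[-80, 0, -50], [0, 0, 0], 60],
  [[-80, 0, -50], [0, 0, 0], 60],
])

```text
clock: 8.3
tcp_pos: [0.5607, 0.2915, 0.1562]
orientation: [0.003, 0.153, 0.988, 0.001]
wrist_force: [1.1, 0.6, -0.7]
finger_gap: 0.0602
grip_force: 0.0
```

```bash
python3 - <<'E'
from h import *
snap('wrist','w4.png')
go(.4815,.316,.0255,162.5)
E
```

```text
shift [80.5, 0.0, 128.7] turn [0.0015, 0.0016, -0.0004]
t 8.35 tcp [0.558  0.2916 0.1543] xang 162.48 gap 0.0599 F [-1.6 -0.5 -0.4] 0.0
```

View pics/w4.png

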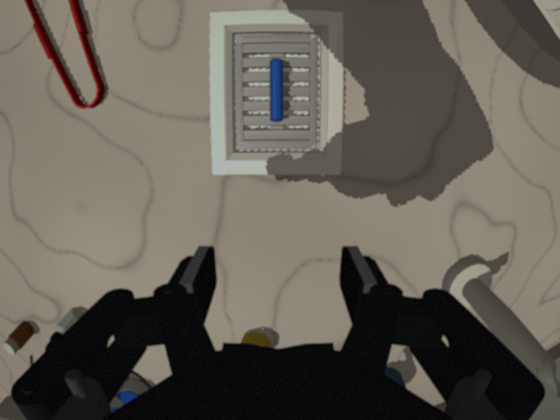

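The plate sits square in the pocket, with the bar centred at about (276,90). Next I go over the tongs' grips.

```bash
python3 - <<'E'
from h import *
print(px2w('w4.png',276.5,90,.046,True))
go(.534,-.329,.16,154.7)
E
```

```text
[0.48104761 0.31635272 0.046     ]
shift [-164.0, -599.0, -6.3] turn [0.0016, 0.0015, 0.1357]
t 8.35 tcp [0.558  0.2916 0.1543] xang 162.48 gap 0.0599 F [-1.6 -0.5 -0.4] 0.0
```

Call:
step_arm([
  [[-80, -300, -6], [0, 0, 0.136], 75],
  [[-80, -300, -6], [0, 0, 0.136], 75],
  [[-80, -300, -6], [0, 0, 0.136], 75],
  [[-80, -300, -6], [0, 0, 0.136], 75],
  [[-80, -300, -6], [0, 0, 0.136], 75],
  [[-80, -300, -6], [0, 0, 0.136], 75],
  [[-80, -300, -6], [0, 0, 0.136], 75],
  [[-80, -300, -6], [0, 0, 0.136], 75],
])

```text
clock: 9.02
tcp_pos: [0.5406, -0.0212, 0.1583]
orientation: [-0.001, 0.219, 0.976, -0.001]
wrist_force: [0.6, -0.1, -0.1]
finger_gap: 0.0752
grip_force: 0.0
```

```bash
python3 - <<'E'
from h import *
go(.534,-.329,.16,154.7)
E
```

```text
shift [-125.9, -281.0, -1.5] turn [-0.0017, -0.0024, -0.001]
t 9.0167 tcp [ 0.5406 -0.0212  0.1583] xang 154.64 gap 0.0752 F [ 0.6 -0.1 -0.1] 0.0
```

Call:
step_arm([
  [[-126, -282, 0], [0, 0, 0], 75],
  [[-126, -282, 0], [0, 0, 0], 75],
  [[-126, -282, 0], [0, 0, 0], 75],
  [[-126, -282, 0], [0, 0, 0], 75],
  [[-126, -282, 0], [0, 0, 0], 75],
  [[-126, -282, 0], [0, 0, 0], 75],
  [[-126, -282, 0], [0, 0, 0], 75],
  [[-126, -282, 0], [0, 0, 0], 75],
])

```text
clock: 9.68
tcp_pos: [0.5352, -0.3304, 0.1577]
orientation: [-0.001, 0.22, 0.976, -0.0]
wrist_force: [0.1, -0.5, -0.0]
finger_gap: 0.075
grip_force: 0.0
```

Call:
step_arm([
  [[0, 0, 0], [0, 0, 0], 75],
  [[0, 0, 0], [0, 0, 0], 75],
  [[0, 0, 0], [0, 0, 0], 75],
])

```text
clock: 9.93
tcp_pos: [0.5358, -0.3249, 0.1583]
orientation: [-0.001, 0.218, 0.976, 0.001]
wrist_force: [-0.6, 0.2, 0.8]
finger_gap: 0.075
grip_force: 0.0
```

```bash
python3 - <<'E'
from h import *
snap('wrist','w5.png')
go(.534,-.329,.16,154.7)
E
```

```text
shift [0.2, -4.8, -1.3] turn [0.0011, -0.0023, 0.0032]
t 9.9833 tcp [ 0.5362 -0.3248  0.1587] xang 154.88 gap 0.0747 F [ 0.1 -0.4  0.2] 0.0
```

View pics/w5.png

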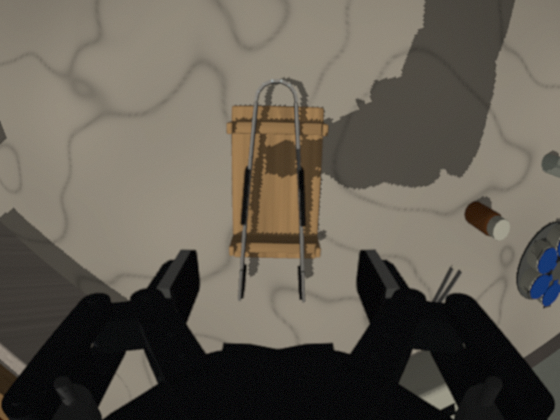

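The wrist view shows the rubber grips at about (246,168)-(243,225) and (299,168)-(302,223). The bow end is at (278,82) and the jaw tips are at (241,299) and (303,299).

```bash
python3 - <<'E'
from h import *
f='w5.png'; W=lambda u,v,z=.039:px2w(f,u,v,z,True)[:2]
ang=lambda v:np.degrees(np.arctan2(v[1],v[0]))
c=np.mean([W(246,168),W(243,225),W(299,168),W(302,223)],0)
j=np.mean([W(241,299),W(303,299)],0); b=W(278,81.5,.038)
print('grip',c,'jawtip',j,'bow',b,'len',np.linalg.norm(j-b),'grip-bow',np.linalg.norm(c-b),'ang',ang(j-b),ang(c-b),ang(j-c))
u=(j-b)/np.linalg.norm(j-b); print('from bow+98',b+.098*u,'width',np.linalg.norm(W(244.5,196)-W(300.5,196)))
# rest foot corners z=.006, rib
E
```

```text
grip [ 0.53709072 -0.32988916] jawtip [ 0.62912722 -0.37424338] bow [ 0.45304386 -0.28533889] len 0.19725455352341104 grip-bow 0.09512413887030423 ang -26.789209190344764 -27.92647818321733 -25.730342703657282
from bow+98 [ 0.54052559 -0.32950842] width 0.047092361768608475
```

```bash
python3 - <<'E'
from h import *
go(.5385,-.330,.011,153.8)
E
```

```text
shift [-4.7, -3.9, 147.7] turn [0.001, -0.0023, 0.0189]
t 9.9833 tcp [ 0.5362 -0.3248  0.1587] xang 154.88 gap 0.0747 F [ 0.1 -0.4  0.2] 0.0
```

Call:
step_arm([
  [[-5, -4, 35], [0, 0, 0.019], 75],
  [[-5, -4, 70], [0, 0, 0.019], 75],
  [[-5, -4, 100], [0, 0, 0.019], 75],
  [[-5, -4, 120], [0, 0, 0.019], 75],
  [[-5, -4, 135], [0, 0, 0.019], 75],
  [[-5, -4, 147], [0, 0, 0.019], 75],
  [[-5, -4, 147], [0, 0, 0.019], 75],
  [[-5, -4, 147], [0, 0, 0.019], 75],
])

```text
clock: 10.65
tcp_pos: [0.5395, -0.3314, 0.0124]
orientation: [-0.0, 0.227, 0.974, 0.0]
wrist_force: [0.4, 0.5, -0.0]
finger_gap: 0.075
grip_force: 0.0
```

```bash
python3 - <<'E'
from h import *
go(.5385,-.330,.011,153.8)
E
```

```text
shift [1.5, 0.8, 1.4] turn [0.0004, -0.0011, -0.0003]
t 10.65 tcp [ 0.5395 -0.3314  0.0124] xang 153.78 gap 0.075 F [ 0.4  0.5 -0. ] 0.0
```

Call:
step_arm([
  [[1, 1, 1], [0, 0, 0], 60],
  [[1, 1, 1], [0, 0, 0], 52],
  [[1, 1, 1], [0, 0, 0], 47],
  [[1, 1, 1], [0, 0, 0], 47],
  [[1, 1, 1], [0, 0, 0], 47],
  [[1, 1, 1], [0, 0, 0], 47],
], grip_force=30)

```text
clock: 11.15
tcp_pos: [0.5405, -0.3322, 0.0142]
orientation: [0.002, 0.227, 0.974, -0.001]
wrist_force: [-0.6, 1.6, 5.2]
finger_gap: 0.0471
grip_force: 6.7
```

Call:
step_arm([
  [[0, 0, -5], [0, 0, 0], 47],
  [[0, 0, -15], [0, 0, 0], 47],
  [[0, 0, -30], [0, 0, 0], 47],
  [[0, 0, -45], [0, 0, 0], 47],
  [[0, 0, -60], [0, 0, 0], 47],
  [[0, 0, -75], [0, 0, 0], 47],
  [[0, 0, -80], [0, 0, 0], 47],
  [[0, 0, -80], [0, 0, 0], 47],
])

```text
clock: 11.82
tcp_pos: [0.5402, -0.3324, 0.0941]
orientation: [0.002, 0.228, 0.974, -0.001]
wrist_force: [0.6, -0.4, -1.0]
finger_gap: 0.0474
grip_force: 4.5
```

Call:
step_arm([
  [[0, 0, 0], [0, 0, 0], 47],
  [[0, 0, 0], [0, 0, 0], 47],
  [[0, 0, 0], [0, 0, 0], 47],
])

```text
clock: 12.07
tcp_pos: [0.5383, -0.3309, 0.0903]
orientation: [-0.001, 0.228, 0.974, 0.001]
wrist_force: [-0.3, 1.1, -1.7]
finger_gap: 0.0468
grip_force: 4.5
```

```bash
python3 - <<'E'
from h import *
snap('wrist','w6.png');snap('scene','s6.png')
go(.47,-.016,.13,180)
a=cv2.imread('pics/w6.png');b=cv2.imread('pics/s6.png')[100:280,110:310]
m=np.zeros((600,560,3),np.uint8); m[:420]=a; m[420:,:200]=b; cv2.imwrite('pics/m6.png',m)
E
```

```text
shift [201.1, 252.0, -39.0] turn [0.0009, -0.0016, -0.4591]
t 12.1667 tcp [ 0.5385 -0.331   0.0905] xang 153.69 gap 0.0474 F [-0.7  0.3 -1.2] 4.520368905068608
```

View pics/m6.png

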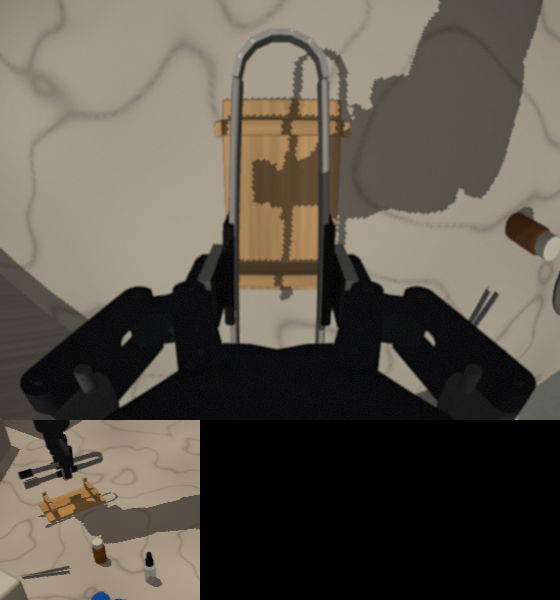

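```bash
python3 - <<'E'
from h import *
snap('top','t7.png'); 
def blob(f,x0,x1,y0,y1,t):
    im=np.load('pics/'+f+'.npz')['im'][y0:y1,x0:x1].max(2); n,l,s,c=cv2.connectedComponentsWithStats((im<t).astype(np.uint8)); 
    k=1+np.argmax(s[1:,4]); print(f,s[k],c[k]+[x0,y0]); return c[k]+[x0,y0]
for t in(45,60):
    a=blob('top0.png',262,282,166,192,t); b=blob('scene0.png',245,278,225,268,t); b2=blob('s6.png',245,278,225,268,t)
    rs=[ray('top0.png',*a),ray('scene0.png',*b)]
    A=sum(np.eye(3)-np.outer(r,r)/(r@r) for o,r in rs); y=sum((np.eye(3)-np.outer(r,r)/(r@r))@o for o,r in rs); p=np.linalg.solve(A,y); print(p, px2w('top0.png',*a,.066),px2w('scene0.png',*b,.066))
# calibration check: same cams vs wrist on plate handle/vial: plate bar scene
for z in (.034,): print('top handle .4749,-.0468 vs wrist .4745,-.0470')
# tongs bow in hand
for z in(.108,.113): 
    w=px2w('w6.png',281,29,z,True); s=telemetry.get_state(); print('bow',w, np.linalg.norm(w[:2]-s['tcp_pos'][:2]),np.degrees(np.arctan2(*(s['tcp_pos'][:2]-w[:2])[::-1])))
# bottle in final-check other wrist pictures: predicted px
for f in('w1.png','w4.png','w5.png'): print(f,w2px(f,[.648,-.016,.05],True),w2px(f,[.648,-.016,0],True))
E
```

```text
top0.png [6 9 4 5 7] [269.         176.42857143]
scene0.png [11  7  7 15 80] [258.95  239.725]
s6.png [11  7  7 15 78] [258.92307692 239.57692308]
[ 0.65000115 -0.01237722  0.06311588] [ 0.64901034 -0.01213384  0.066     ] [ 0.65229886 -0.01104496  0.066     ]
top0.png [ 6  9  5  7 31] [270. 178.]
scene0.png [11  7  8 15 83] [258.92771084 239.80722892]
s6.png [11  7  7 15 81] [258.91358025 239.7037037 ]
[ 0.64690785 -0.01482667  0.05871732] [ 0.64471222 -0.01465661  0.066     ] [ 0.6525063  -0.01096029  0.066     ]
top handle .4749,-.0468 vs wrist .4745,-.0470
bow [ 0.44751411 -0.28436461  0.108     ] 0.10234554882247208 -27.128806993993024
bow [ 0.44857203 -0.284948    0.113     ] 0.1011380023206858 -27.107959095523746
w1.png [222.43135296 358.98203185] [228.36099718 329.24065874]
w4.png [ 58.18962218 335.81099523] [ 76.42146941 313.46378427]
w5.png [573.30977623 171.6396599 ] [545.14155079 162.71462831]
```

Call:
step_arm([
  [[25, 10, -39], [0, 0, 0], 46],
  [[45, 42, -39], [0, 0, -0.06], 46],
  [[70, 74, -39], [0, 0, -0.12], 46],
  [[95, 106, -39], [0, 0, -0.18], 46],
  [[120, 138, -39], [0, 0, -0.24], 46],
  [[145, 170, -39], [0, 0, -0.3], 46],
  [[170, 202, -39], [0, 0, -0.36], 46],
  [[190, 234, -39], [0, 0, -0.44], 46],
])

```text
clock: 12.88
tcp_pos: [0.4707, -0.0354, 0.1303]
orientation: [-0.0, 0.008, 1.0, 0.0]
wrist_force: [1.5, 0.5, -0.9]
finger_gap: 0.0462
grip_force: 4.7
```

```bash
python3 - <<'E'
from h import *
go(.475,-.0145,.13,180)
E
```

```text
shift [-4.0, 21.0, 0.3] turn [0.0005, -0.001, -0.0163]
t 12.8833 tcp [ 0.4707 -0.0354  0.1303] xang 179.07 gap 0.0462 F [ 1.5  0.5 -0.9] 4.696152163669467
```

Call:
step_arm([
  [[-4, 21, 0], [0, 0, -0.016], 46.5],
  [[-4, 21, 25], [0, 0, -0.016], 46.5],
  [[-4, 21, 50], [0, 0, -0.016], 46.5],
  [[-4, 21, 75], [0, 0, -0.016], 46.5],
  [[-4, 21, 75], [0, 0, -0.016], 46.5],
  [[-4, 21, 75], [0, 0, -0.016], 46.5],
])

```text
clock: 13.38
tcp_pos: [0.4752, -0.0161, 0.0546]
orientation: [-0.002, 0.001, 1.0, 0.0]
wrist_force: [-0.4, -0.2, -0.2]
finger_gap: 0.0464
grip_force: 4.6
```

```bash
python3 - <<'E'
from h import *
snap('wrist','w8.png');snap('scene','s8.png')
go(.475,-.0145,.008,180)
a=cv2.imread('pics/w8.png');b=cv2.imread('pics/s8.png')[120:280,180:340]
m=np.zeros((480,800,3),np.uint8); m[:320,:320]=cv2.resize(a[:,60:480],(320,320)); m[:,320:]=cv2.resize(b,(480,480),interpolation=cv2.INTER_CUBIC); cv2.imwrite('pics/m8.png',m)
E
```

```text
shift [2.6, 2.3, 48.6] turn [-0.0001, 0.0012, -0.0034]
t 13.4833 tcp [ 0.4776 -0.0168  0.0566] xang 179.81 gap 0.0465 F [-1.4  0.2 -0.5] 4.6090014922083355
```

View pics/m8.png

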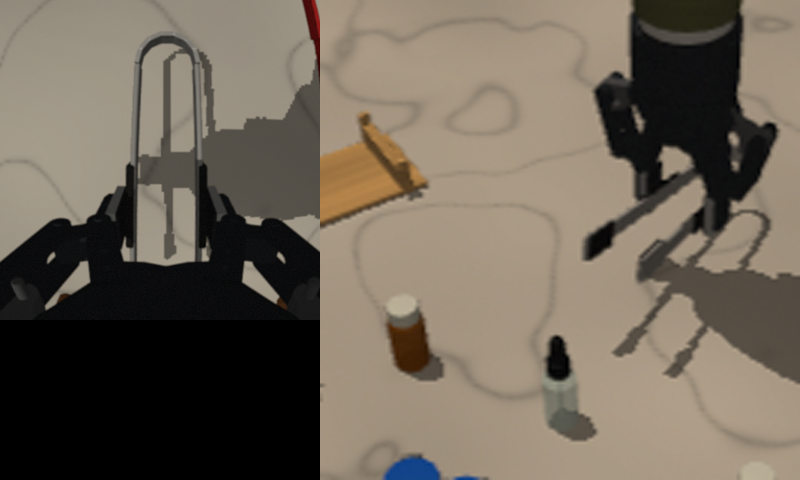

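The tongs hang straight in the gripper. In the scene crop the jaw pads are at (600,240) and (655,258), and the bottle's bulb top is at (557,338) with its base at (562,428).

```bash
python3 - <<'E'
from h import *
s=telemetry.get_state()['tcp_pos']; f='s8.png'
for z in(.067,.077): print('jaw pred',w2px(f,[s[0]+.0815,s[1]+.02,z]),w2px(f,[s[0]+.0815,s[1]-.02,z]),'seen (291.7,206),(273.3,200)?')
for p in([.649,-.0145],[.649,-.018],[.645,-.0145],[.653,-.0145]): print(p,'top',w2px(f,p+[.082]),'base',w2px(f,p+[0]),'seen 259,232.7 / 260.7,262.7', 'top cam bulb',w2px('top0.png',p+[.082]),w2px('top0.png',p+[.0]))
E
python3 -c "
import cv2;a=cv2.imread('pics/top0.png')[168:190,262:280];print(a.max(2))"
```

```text
jaw pred [289.14407939 213.9089425 ] [272.98730032 207.41458632] seen (291.7,206),(273.3,200)?
jaw pred [289.13872916 210.40892807] [272.85551341 203.92605371] seen (291.7,206),(273.3,200)?
[0.649, -0.0145] top [257.98843226 232.39179583] base [260.06029131 259.76372829] seen 259,232.7 / 260.7,262.7 top cam bulb [269.83522236 174.67710065] [270.18065856 183.03261872]
[0.649, -0.018] top [256.49872016 231.74068379] base [258.6641357  259.11175871] seen 259,232.7 / 260.7,262.7 top cam bulb [271.19823503 174.64936211] [271.4398805  183.00660669]
[0.645, -0.0145] top [259.11854179 231.1281287 ] base [261.11109218 258.50345595] seen 259,232.7 / 260.7,262.7 top cam bulb [269.86635384 176.18036235] [270.20965686 184.42711935]
[0.653, -0.0145] top [256.85133616 233.66327524] base [259.00341827 261.03128324] seen 259,232.7 / 260.7,262.7 top cam bulb [269.8041374  173.17608542] [270.1517003  181.64004346]
[[143 143 143 141 141 142 141 141 141 140 140 139 140 140 140 139 139 139]
 [142 142 142 141 141 141 141 141 142 140 140 140 141 140 140 140 139 139]
 [143 143 142 141 141 142 141 141 141 142
[... 759 characters left out ...]
138 136 143 142 141 141]
 [128  80  83  84  89 102  89  50  45  49  78 120 137 136 144 142 142 142]
 [ 83  86  87  87  87  94 105 101  93 112 113 116 122 132 144 143 142 141]
 [ 84  86  87  88  83  77  88  99 102 106 105  98 114 133 144 142 141 141]
 [ 83  87  87  88  85  77  79  80  82  77  81  80 104 140 143 142 141 140]
 [ 85  85  87  87  86  82  78  78  80  79  81  91 118 139 142 142 140 138]
 [131  86  86  86  87  84  79  79  78  79  80  98 133 144 142 140 138 136]
 [148 149 132  85  87  86  83  79  78  93 120 134 145 143 141 139 136 131]
 [146 146 148 149 149 150 150 150 150 149 147 145 143 141 140 137 134 128]
 [147 145 145 146 146 145 146 146 146 145 145 144 142 140 138 135 131 126]]
```

```bash
python3 - <<'E'
from h import *
from scipy.optimize import brentq
for f,r0 in(('w6.png',20),('w8.png',34)):
    im=np.load('pics/'+f+'.npz')['im'].max(2); print(f,im[r0:r0+24,281])
tc={'w6.png':np.array([.5385,-.331,.0905]),'w8.png':np.array([.4776,-.0168,.0566])}
xa={'w6.png':153.7,'w8.png':179.8}
for f,rows in(('w6.png',(28,30,32)),('w8.png',(43,45,47,49))):
    P=tc[f]+[0,0,.0205]; X=np.r_[np.cos(np.radians(xa[f])),np.sin(np.radians(xa[f])),0]
    for r in rows:
        fn=lambda th:w2px(f,P+.101*np.cos(th)*X-[0,0,.101*np.sin(th)],True)[1]-r
        g=[fn(t) for t in(-.3,.5)]
        print(f,r,np.degrees(brentq(fn,-.3,.5)) if g[0]*g[1]<0 else g, np.degrees(brentq(fn,-.3,.5)) if g[0]*g[1]<0 else '')
E
```

```text
w6.png [162 163 164 164 164 164 166 159 147 137 133 135 136 129 109  70  48  45
  48  51  50  71 115 153]
w8.png [146 150 149 149 151 150 146 134 126 123 126 118  98  65  45  49  52  55
  54  54  53  54  76 117]
w6.png 28 -2.2760142744123946 -2.2760142744123946
w6.png 30 -0.2522736754657429 -0.2522736754657429
w6.png 32 1.5929645852937175 1.5929645852937175
w8.png 43 7.079161577231682 7.079161577231682
w8.png 45 8.559129859871344 8.559129859871344
w8.png 47 9.985165799022774 9.985165799022774
w8.png 49 11.36536101733292 11.36536101733292
```

Call:
step_arm([
  [[2, 2, 5], [0, 0.03, -0.003], 45.3],
  [[2, 2, 12], [0, 0.06, -0.003], 45],
  [[2, 2, 20], [0, 0.09, -0.003], 45],
  [[2, 2, 27], [0, 0.11, -0.003], 45],
  [[2, 2, 34], [0, 0.11, -0.003], 45],
  [[2, 2, 40], [0, 0.11, -0.003], 45],
  [[2, 2, 40], [0, 0.11, -0.003], 45],
  [[2, 2, 40], [0, 0.11, -0.003], 45],
])

```text
clock: 14.15
tcp_pos: [0.4741, -0.0144, 0.0153]
orientation: [-0.055, 0.0, 0.998, 0.0]
wrist_force: [-0.2, 0.1, -0.2]
finger_gap: 0.0453
grip_force: 4.9
```

```bash
python3 - <<'E'
from h import *
snap('wrist','w9.png');snap('scene','s9.png')
im=np.load('pics/w9.png.npz')['im'].max(2); print(im[10:70,281])
go(.475,-.0145,.008,180)
s=telemetry.get_state(); q=s['orientation']; Rt=R.from_quat(np.r_[q[1:],q[0]])
P=s['tcp_pos']-Rt.apply([0,0,.0205]); print('P',P)
for th in(-6,-3,0,3,6,9):
    t=np.radians(th); X=np.array([-1,0,0]); print(th,w2px('w9.png',P+.101*np.cos(t)*X-[0,0,.101*np.sin(t)],True))
E
```

```text
[140 139 138 136 136 135 133 130 128 127 123 122 123 125 130 132 136 137
 138 141 141 143 143 144 144 146 144 146 147 146 142 130 124 124 124 116
  88  58  45  45  47  48  47  45  45  48  80 123 146 145 140 136 126  99
  82  83  97 104 108 125]
shift [-1.2, 0.0, 7.8] turn [0.0002, -0.1097, -0.0001]
t 14.25 tcp [ 0.4747 -0.0145  0.0158] xang 179.99 gap 0.0452 F [ 0.4 -0.2 -1.4] 4.867817535996437
P [ 0.47691059 -0.01450879  0.03621771]
-6 [277.83613175  31.13489919]
-3 [277.8208468  34.5199753]
0 [277.80638421  38.28899821]
3 [277.79267481  42.39639911]
6 [277.77965723  46.8032498 ]
9 [277.76727697  51.47612334]
```

```bash
python3 - <<'E'
from h import *
s=telemetry.get_state(); q=s['orientation']; Rt=R.from_quat(np.r_[q[1:],q[0]])
for d in([0,0,-8],[45,0,-8],[89,0,-8]): print(Rt.inv().apply(d).round(1))
E
```

```text
[-0.9 -0.   8. ]
[-45.6   0.    3. ]
[-89.3   0.   -1.8]
```

Call:
step_arm([
  [[-1, 0, 4], [0, 0, 0], 45],
  [[-1, 0, 8], [0, 0, 0], 45],
  [[-12, 0, 6.7], [0, 0, 0], 45],
  [[-24, 0, 5.4], [0, 0, 0], 45],
  [[-36, 0, 4], [0, 0, 0], 45],
  [[-46, 0, 3], [0, 0, 0], 45],
  [[-56, 0, 1.9], [0, 0, 0], 45],
  [[-56, 0, 1.9], [0, 0, 0], 45],
])

```text
clock: 14.92
tcp_pos: [0.5324, -0.0148, 0.0075]
orientation: [-0.054, 0.0, 0.999, -0.0]
wrist_force: [0.5, -0.2, -0.6]
finger_gap: 0.045
grip_force: 4.9
```

Call:
step_arm([
  [[-8, 0, -0.9], [0, 0, 0], 45],
  [[-16, 0, -1.8], [0, 0, 0], 45],
  [[-23, 0, -2.5], [0, 0, 0], 45],
  [[-29, 0, -3.2], [0, 0, 0], 45],
  [[-33, 0, -3.7], [0, 0, 0], 45],
  [[-33, 0, -3.7], [0, 0, 0], 45],
  [[-33, 0, -3.7], [0, 0, 0], 45],
])

```text
clock: 15.5
tcp_pos: [0.5635, -0.0145, 0.0074]
orientation: [-0.055, -0.0, 0.998, 0.0]
wrist_force: [-0.8, -0.5, -1.0]
finger_gap: 0.0452
grip_force: 4.9
```

```bash
python3 - <<'E'
from h import *
snap('scene','s10.png'); go(.564,-.0145,.008,180)
def blob(f,x0,x1,y0,y1,t):
    im=np.load('pics/'+f+'.npz')['im'][y0:y1,x0:x1].max(2); n,l,s,c=cv2.connectedComponentsWithStats((im<t).astype(np.uint8)); 
    k=1+np.argmax(s[1:,4]); return s[k],c[k]+[x0,y0]
print(blob('s8.png',245,278,225,252,45),blob('s10.png',245,278,225,252,45))
a=cv2.imread('pics/s10.png'); cv2.imwrite('pics/m10.png',cv2.resize(a[180:290,200:347],(800,600),interpolation=cv2.INTER_CUBIC))
E
```

```text
shift [-0.8, -0.1, -0.7] turn [0.0003, -0.1107, -0.0001]
t 15.55 tcp [ 0.5631 -0.0144  0.0074] xang 180.0 gap 0.045 F [ 0.8  0.4 -1.6] 4.868210926651955
(array([11,  7,  7, 15, 78], dtype=int32), array([258.92307692, 239.57692308])) (array([  3,   7,  15,  20, 125], dtype=int32), array([256.184, 242.   ]))
```

Call:
step_arm([
  [[0, 0, 0], [0, 0, 0], 43.5],
  [[0, 0, 0], [0, 0, 0], 42],
  [[0, 0, 0], [0, 0, 0], 41],
  [[0, 0, 0], [0, 0, 0], 40],
  [[0, 0, 0], [0, 0, 0], 38],
  [[0, 0, 0], [0, 0, 0], 36],
  [[0, 0, 0], [0, 0, 0], 34],
  [[0, 0, 0], [0, 0, 0], 34],
], grip_force=30)

```text
clock: 16.22
tcp_pos: [0.5634, -0.0145, 0.0077]
orientation: [-0.055, 0.0, 0.998, 0.0]
wrist_force: [0.1, -0.3, 0.4]
finger_gap: 0.039
grip_force: 30.2
```

```bash
python3 - <<'E'
from h import *
snap('scene','s11.png'); go(.564,-.0145,.008,180)
for f in('s8.png','s10.png','s11.png'):
    im=np.load('pics/'+f+'.npz')['im'][231:237,245:275].max(2); ys,xs=np.nonzero(im<60); print(f,len(xs),xs.mean()+245,ys.min()+231,ys.mean()+231)
E
```

```text
shift [-0.6, -0.0, -0.4] turn [0.0003, -0.11, -0.0001]
t 16.2667 tcp [ 0.5634 -0.0145  0.0077] xang 180.0 gap 0.0391 F [-0.3  0.3  0.1] 30.181601643562317
s8.png 19 258.63157894736844 232 234.31578947368422
s10.png 23 259.1304347826087 232 234.43478260869566
s11.png 19 258.63157894736844 232 234.31578947368422
```

Call:
step_arm([
  [[0.6, 0, -5], [0, 0, 0], 34],
  [[1.3, 0, -12], [0, 0, 0], 34],
  [[2.2, 0, -20], [0, 0, 0], 34],
  [[3.3, 0, -30], [0, 0, 0], 34],
  [[4.4, 0, -40], [0, 0, 0], 34],
  [[5.5, 0, -50], [0, 0, 0], 34],
  [[6.6, 0, -60], [0, 0, 0], 34],
  [[6.6, 0, -60], [0, 0, 0], 34],
])

```text
clock: 16.93
tcp_pos: [0.5652, -0.0147, 0.0708]
orientation: [-0.053, 0.0, 0.999, -0.0]
wrist_force: [0.8, -0.5, -1.1]
finger_gap: 0.0392
grip_force: 30.4
```

```bash
python3 - <<'E'
from h import *
snap('scene','s12.png'); go(.564,-.0145,.008,180)
im=np.load('pics/s12.png.npz')['im'].max(2)
s=telemetry.get_state()['tcp_pos']
dz=s[2]-.0077
for d in (0,dz): print('bulb pred',w2px('s12.png',[.648,-.0145,.082+d]),'base',w2px('s12.png',[.648,-.0145,d]))
u,v=w2px('s12.png',[.648,-.0145,.066+dz]).astype(int); print(u,v); print(im[v-14:v+8,u-10:u+12])
E
```

```text
shift [-5.9, 0.2, 61.4] turn [-0.0003, -0.1068, -0.0001]
t 16.9833 tcp [ 0.5647 -0.0147  0.0697] xang 179.99 gap 0.0388 F [ 0.5 -0.2 -1.2] 30.37986695766449
bulb pred [258.27161212 232.07514947] base [260.32355874 259.44797992]
bulb pred [256.52149031 208.72864195] base [258.79922839 239.1135152 ]
256 215
[[175 175 176 176 175 176 177 176 175 175 175 172 164 162 169 173 175 175
  121  42  57  61]
 [176 175 175 176 175 175 175 175 175 176 174 170 161 161 169 173 175 175
  133  61  56  63]
 [175 175 175 175 175 175 175 175 175 175 175 170 163 164 171 174 175 174
  134  63  55  69]
 [175 175 175 175 175 175 176 176 175 175 174 167 158 163 171 175 174 173
  152  88  45  64]
 [175 175 175 175 175 175 175 176 175 174 172 166 162 167 172 174 174 174
  173 113  38  41]
 [175 175 175 175 175 175 175 175 174 174 172 163 159 167 173 173 174 173
  174 136  71  26]
 [174 174 175 175 175 173 175 174 174 171 165 158 160 168 172 173 173 174
  174 172 124  66]
 [174 173 173 173 174 174 174 174 170 127  90 106 145 168 173 174 173 174
  173 158 138 103]
 [174 173 174 174 174 174 174 171 118  41  22  21
[... 553 characters left out ...]
3  11  12  13  42  58  62  61
   64 105 156 172]
 [172 172 172 172 172 172 130  59  14  10  12  13  10   9  13  49  60  64
  102 154 172 171]
 [172 172 172 172 172 172 117  35  13  13  11  11  11   9  10  48  64 102
  155 172 172 172]
 [172 171 172 172 173 172 118  38  16  14  11  10  11   8   8  51 101 154
  172 172 171 171]
 [172 172 172 172 171 172 128  58  18  17  16  10  10   8   8  79 150 172
  172 172 172 171]
 [172 172 172 172 172 170 122  48   9  16  15  10   9   9   8 104 158 172
  172 172 172 171]
 [172 172 172 172 170 148  95  36   8   8   9   9   8   8   7  92 153 171
  172 172 172 172]
 [172 172 172 170 151 107  69  39   9   8   9   9   8   9  17  91 136 164
  172 172 171 172]]
```

Call:
step_arm([
  [[1.1, 0, -10], [0, 0, 0], 34],
  [[2.4, 0, -22], [0, 0, 0], 34],
  [[3.7, 0, -34], [0, 0, 0], 34],
  [[5.1, 0, -46], [0, 0, 0], 34],
  [[6.4, 0, -58], [0, 0, 0], 34],
  [[6.4, 0, -58], [0, 0, 0], 34],
  [[6.4, 0, -58], [0, 0, 0], 34],
])

```text
clock: 17.57
tcp_pos: [0.5638, -0.0146, 0.1267]
orientation: [-0.054, 0.0, 0.999, 0.0]
wrist_force: [0.9, 0.6, -1.5]
finger_gap: 0.0391
grip_force: 30.5
```

```bash
cat > p.py <<'E'
from h import *
s=telemetry.get_state(); q=s['orientation']; Rt=R.from_quat(np.r_[q[1:],q[0]]); p=s['tcp_pos']
h0=np.arctan2(*-Rt.as_matrix()[:2,0][::-1]); print(s['clock'],p.round(4),'head',np.degrees(h0),s['finger_gap'],s['grip_force'])
h1=np.radians(33.3); r0,r1=np.hypot(*p[:2]),.492; a0,a1=np.arctan2(p[1],p[0]),np.radians(33.3)
N=24
for k in range(1,N+1):
    t=k/N; t=(1-np.cos(np.pi*t))/2; r=r0+t*(r1-r0); a=a0+t*(a1-a0); h=t*(h1-h0)
    d=Rt.inv().apply(np.array([r*np.cos(a),r*np.sin(a),.1285])-p)*1000; w=Rt.inv().apply([0,0,h]); 
    if k%2==0 : print(k,d.round().tolist(),w.round(3).tolist())
E
python3 p.py
```

```text
17.5667 [ 0.5638 -0.0146  0.1267] head -0.004810102672938879 0.03913403797682976 30.464585423469543
2 [1.0, 6.0, -2.0] [0.001, 0.0, -0.01]
4 [5.0, 23.0, -1.0] [0.004, 0.0, -0.039]
6 [12.0, 49.0, -1.0] [0.009, 0.0, -0.085]
8 [22.0, 83.0, 1.0] [0.016, 0.0, -0.144]
10 [37.0, 121.0, 2.0] [0.023, 0.0, -0.214]
12 [56.0, 159.0, 4.0] [0.032, 0.0, -0.289]
14 [77.0, 195.0, 7.0] [0.04, 0.0, -0.364]
16 [100.0, 227.0, 9.0] [0.047, 0.0, -0.433]
18 [120.0, 252.0, 11.0] [0.054, 0.0, -0.493]
20 [137.0, 270.0, 13.0] [0.059, 0.0, -0.539]
22 [148.0, 281.0, 14.0] [0.062, 0.0, -0.568]
24 [152.0, 285.0, 15.0] [0.063, 0.0, -0.578]
```

Call:
step_arm([
  [[1, 6, -2], [0.001, 0, -0.01], 34],
  [[3, 16, -1], [0.003, 0, -0.027], 34],
  [[7, 32, -1], [0.006, 0, -0.055], 34],
  [[12, 49, -1], [0.009, 0, -0.085], 34],
  [[17, 66, 0], [0.012, 0, -0.115], 34],
  [[22, 83, 1], [0.016, 0, -0.144], 34],
  [[28, 99, 2], [0.019, 0, -0.174], 34],
  [[33, 110, 2], [0.021, 0, -0.194], 34],
])

```text
clock: 18.23
tcp_pos: [0.5288, 0.0977, 0.127]
orientation: [-0.056, -0.099, 0.993, -0.005]
wrist_force: [0.5, -0.8, -1.0]
finger_gap: 0.0392
grip_force: 30.5
```

```bash
python3 p.py
```

```text
18.2333 [0.5288 0.0977 0.127 ] head 11.403439252895634 0.039156393526114525 30.460832118988037
2 [1.0, 4.0, -1.0] [0.001, 0.0, -0.006]
4 [3.0, 14.0, -1.0] [0.003, 0.0, -0.025]
6 [7.0, 31.0, -1.0] [0.006, 0.0, -0.056]
8 [13.0, 53.0, 0.0] [0.011, 0.0, -0.095]
10 [21.0, 77.0, 1.0] [0.016, 0.0, -0.141]
12 [31.0, 102.0, 2.0] [0.021, 0.0, -0.19]
14 [43.0, 127.0, 3.0] [0.027, 0.0, -0.239]
16 [54.0, 149.0, 5.0] [0.032, 0.0, -0.285]
18 [65.0, 167.0, 6.0] [0.036, 0.001, -0.324]
20 [73.0, 181.0, 7.0] [0.04, 0.001, -0.354]
22 [79.0, 189.0, 8.0] [0.042, 0.001, -0.373]
24 [81.0, 192.0, 8.0] [0.043, 0.001, -0.38]
```

Call:
step_arm([
  [[2, 9, -1], [0.002, 0, -0.015], 34],
  [[5, 22, -1], [0.004, 0, -0.04], 34],
  [[9, 37, 0], [0.007, 0, -0.067], 34],
  [[13, 53, 0], [0.011, 0, -0.095], 34],
  [[17, 65, 0], [0.013, 0, -0.118], 34],
  [[21, 77, 1], [0.016, 0, -0.141], 34],
  [[26, 90, 1], [0.018, 0, -0.165], 34],
  [[31, 102, 2], [0.021, 0, -0.19], 34],
])

```text
clock: 18.9
tcp_pos: [0.4797, 0.1904, 0.1295]
orientation: [-0.054, -0.193, 0.98, -0.01]
wrist_force: [-0.4, 0.4, -1.3]
finger_gap: 0.0392
grip_force: 30.5
```

```bash
python3 p.py
```

```text
18.9 [0.4797 0.1904 0.1295] head 22.246148551341864 0.03919543392343016 30.451539158821106
2 [0.0, 2.0, 1.0] [0.0, 0.0, -0.003]
4 [1.0, 7.0, 1.0] [0.001, 0.0, -0.013]
6 [3.0, 15.0, 1.0] [0.003, 0.0, -0.028]
8 [6.0, 26.0, 2.0] [0.005, 0.0, -0.048]
10 [10.0, 38.0, 2.0] [0.008, 0.0, -0.071]
12 [14.0, 51.0, 3.0] [0.011, 0.0, -0.096]
14 [18.0, 64.0, 3.0] [0.013, 0.0, -0.121]
16 [23.0, 76.0, 4.0] [0.016, 0.0, -0.144]
18 [27.0, 86.0, 4.0] [0.018, 0.0, -0.164]
20 [30.0, 93.0, 4.0] [0.02, 0.0, -0.179]
22 [32.0, 98.0, 5.0] [0.021, 0.0, -0.189]
24 [33.0, 100.0, 5.0] [0.021, 0.0, -0.192]
```

Call:
step_arm([
  [[3, 12, 1], [0.002, 0, -0.02], 34],
  [[7, 27, 2], [0.005, 0, -0.05], 34],
  [[12, 44, 2], [0.009, 0, -0.083], 34],
  [[17, 60, 3], [0.012, 0, -0.114], 34],
  [[23, 76, 4], [0.016, 0, -0.144], 34],
  [[28, 89, 4], [0.019, 0, -0.17], 34],
  [[32, 97, 5], [0.021, 0, -0.187], 34],
  [[33, 100, 5], [0.021, 0, -0.192], 34],
])

```text
clock: 19.57
tcp_pos: [0.4102, 0.2705, 0.128]
orientation: [-0.053, -0.287, 0.956, -0.015]
wrist_force: [0.0, -1.2, -1.3]
finger_gap: 0.0391
grip_force: 30.4
```

Call:
step_arm([
  [[0, 0, 0], [0, 0, 0], 34],
  [[0, 0, 0], [0, 0, 0], 34],
  [[0, 0, 0], [0, 0, 0], 34],
  [[0, 0, 0], [0, 0, 0], 34],
])

```text
clock: 19.9
tcp_pos: [0.4123, 0.2691, 0.1281]
orientation: [-0.052, -0.285, 0.957, -0.015]
wrist_force: [0.4, -0.8, -2.5]
finger_gap: 0.039
grip_force: 30.4
```

```bash
python3 - <<'E'
from h import *
snap('scene','s13.png'); snap('top','t13.png'); go(.411,.27,.1285,213.3)
s=telemetry.get_state(); q=s['orientation']; Rt=R.from_quat(np.r_[q[1:],q[0]]); p=s['tcp_pos']; x=-Rt.as_matrix()[:2,0]; x/=np.hypot(*x)
b=p[:2]+.0846*x; d=p[2]-.0077; print('bottle pred',b,'base z',d)
for f in('s13.png','t13.png'):
    U=[w2px(f,[*b,z+d]).round(1) for z in(.082,.066,.049,0)]; print(f,U)
    im=np.load('pics/'+f+'.npz')['im'].max(2); u,v=U[1].astype(int); m=(im[v-25:v+15,u-14:u+14]<45).astype(np.uint8)
    print('\n'.join(''.join('.#'[k] for k in r) for r in m),u-14,v-25)
E
```

```text
shift [0.6, 1.4, -0.3] turn [0.0008, -0.1096, -0.003]
t 20.0 tcp [0.4122 0.2692 0.1281] xang -146.87 gap 0.0391 F [ 0.3 -0.2 -0.6] 30.4478520154953
bottle pred [0.48303356 0.31538694] base z 0.12039462854315534
s13.png [array([470.9, 193. ]), array([468.1, 200.1]), array([465.2, 207.4]), array([457.4, 227.2])]
........####################
.......#####################
.....#######################
....########################
....########################
...#################.######.
...##############......##...
################............
########...####.............
#########..###..............
#########..##...............
########..##................
########..##................
..#####..##.................
..#####..##.................
##.###..##..................
....###.##..................
...######...................
.#..#.##........#...........
.##...........#####.........
..#.##........#####.........
...##........######.........
....##......#######.........
.....#......#######.........
.....#.....########.........
.......###########..........
......############..........
.....
[... 948 characters left out ...]
.........................
............................
............................
............................
............................
............................
............................
..............####......#...
............########........
............########........
.............########.....#.
..............#######.......
................#####.......
.................###........
..................#.........
..................####......
...................#####....
....................#######.
....................########
.....................#######
.....................#######
.....................#######
.....................#######
............#........####### 107 211
```

The bottle's bulb is at the predicted pixels in both fixed cameras. It is upright, about 2 mm off the plate's middle, with its base about 10 cm above the plate. I let it settle, then hand in.

Call:
step_arm([
  [[0, 0, 0], [0, 0, 0], 34],
  [[0, 0, 0], [0, 0, 0], 34],
  [[0, 0, 0], [0, 0, 0], 34],
  [[0, 0, 0], [0, 0, 0], 34],
  [[0, 0, 0], [0, 0, 0], 34],
  [[0, 0, 0], [0, 0, 0], 34],
])

```text
clock: 20.5
tcp_pos: [0.4117, 0.2696, 0.1281]
orientation: [-0.053, -0.285, 0.957, -0.015]
wrist_force: [-0.2, 0.2, -2.0]
finger_gap: 0.0393
grip_force: 30.4
```

```bash
python3 -c "
from workcell import env
print(env.hand_in())"
```

```text
the job is handed in; nothing more can be done
None
```

I handed the job in at about 20.5 s: the drain plate is seated in the dish and released, and the tongs hold the bottle upright about 10 cm above the plate's middle; the hand-in returned no verdict.

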